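# Hold a preserving-jar lid down for clipping

## Robot

A 6-joint arm with a two-finger parallel gripper is mounted at the origin on a cart in front of the work surface, level with it; the furniture and walls round the work are solid. World frame = base frame: x ahead of the robot, y to its left, z up, the work surface at z = 0. Lengths are in m, angles in rad, forces in N, time in s.
With the tool pointing down it reaches from about 0.325 to 0.875 m from the base axis. Payload 4.4 kg.
Tool frame: the origin (TCP) lies midway between the tips of the shut fingers; the grasp point (between the pads) lies 19 mm behind it; z points along the fingers, x is the direction in which the jaws open and shut, and the axes are right-handed (so a half turn about z gives the same grasp; the last joint's range is limited). The gripper opens to 85 mm and grips with 20 to 120 N. Pads are 22 mm wide; open, the fingers measure 114 mm over their backs; the gripper's body (76 mm by 85 mm) begins 54 mm behind the grasp point. The pads swing forward as they close: fully open they stand 13 mm farther back than shut.
Start: joints at [1.167, 0.207, 1.542, -0, 1.393, -0.15], TCP at [0.144, 0.557, 0.231] pointing down, gripper open.
Joint ranges: [-2.73, 2.73], [-0.86, 2.22], [0.23, 2.46], [-1.11, 4.25], [0.08, 2.63], [-2.82, 2.82]. Speed limits (rad/s): [2.79, 2.79, 3.14, 3.14, 3.14, 3.14].

## Interface

Orientations are given as a rotation vector (axis times angle).
In Python, from rig import manip gives the robot as it stands.
- The arm moves only by the shell command python3 -m inch 'ROWS'. ROWS is JSON, one flat list of numbers, 5 for each row, row after row: the shift along the world's x, y, z in cm, then the turn about the world's z in rad, then the closure in counts, from 0 (fully open) to 255 (shut). In form: [tx, ty, tz, turn, claw, tx, ty, tz, turn, claw, ...]. A call has 1 to 8 rows; each row shifts and turns the commanded pose from where the row before left it; what a row does not reach is not made up. A row lasts 1/10 s, in which the tool goes at most 50 mm and 8.59 degrees, less where a joint would pass 70% of its speed; a pose out of reach is approached as far as the arm can. A call with a gripper value outside its range is refused whole. The fingers move at their own pace and stop on an object; the grip force is fixed at half the most. Time passes only in rows, so rows that do not move let the fingers close. It gives the time, the measured TCP pose, the force and the opening at its end, in the units of the state.
- manip.get_obs(): the state, without advancing time (a new reading comes with each control period).
- manip.grab_frame(name): name is "scene" or "side" or "wrist"; returns the picture (480x640x3 uint8, red, green, blue); there is no depth.
- manip.camera_info(name): a dict with "camera_matrix" (3x3 intrinsics, pixels), "cam_to_world" (4x4, takes a point from camera to world coordinates). Camera axes: x right, y down, z forward; pixel columns grow to the right and rows downward; lengths in m; the calibration is good to about 2 mm. The wrist camera is an equidistant fisheye: a pixel r from the principal point sees the ray r / f radians off the axis. A picture is of the moment at which its call begins: read the wrist's pose just before it. camera_info takes no time and is no camera call; for the wrist camera it gives the pose at the moment of the call.
- manip.close_job(): hands the job in, once; it reports no verdict.
The state is a dict: "time_s": time; "joint_pos": joint angles; "joint_velocities": joint speeds; "joint_efforts": joint torques, N m; "tool_pos": TCP position; "ee_rot": TCP orientation; "ft_force": force on the tool from outside, world axes, zero at the start; "wrist_torque": the same for the moment, N m; "gripper_width": opening from 0.0 (shut) to 1.0 (fully open).
Only numpy, scipy, OpenCV 4.12 (cv2) and the standard library are available. Lean on these libraries where they do the work, as an engineer would, in place of code of your own. Each camera call takes 0.05 s, during which the arm holds its last target.

## Task

Take the last cinnamon stick from the little blue cup and stand it in the glass preserving jar with the two that are already in it; then set the white knobbed lid squarely on the jar's orange rubber ring and press it straight down with a steady push of about 14 N, so that the ring stays squeezed while a helper snaps on the two steel clips. Finish while still pressing the lid down like that (do not let go), never so hard that the jar could crack, and leave the clips, the spice jar and the timer where they are.

Things in the scene. Friction and masses are not known exactly. Their poses are not given: they have to be found in the camera images.
- jar: Clear glass cylinder jar, loose, standing upright, 0.45 to 0.75 kg. Outside diameter 72 mm, inside diameter 64 mm, glass 110 mm tall, inner floor 8 mm above its underside. Origin: centre of the underside; z up through the mouth. The orange rubber ring lies on its rim and adds 8 mm of height.
- jar_mouth (a point): Centre of the jar's mouth at the top face of the uncompressed rubber ring, 118 mm above the jar's underside. The ring is 70 mm outside and 62 mm inside diameter; it stays on the jar and sinks evenly, 1 mm for each 4 N of push, up to 7 mm, and springs back. Its small pull tab (look only) points to the jar's -x side.
- lid: Loose white glazed lid, 0.13 to 0.23 kg, lying right way up on the board. From below: a round locating step, 56 mm diameter, 5 mm high, that drops inside the ring with 3 mm of play all round; a plate, 78 mm diameter, 9 mm thick (5 to 14 mm above the underside), that rests on the ring; a round knob in the middle. Origin: centre of the step's underside; z up.
- lid_seat (a point): On the lid's axis, 5 mm above its underside, level with the face that rests on the rubber ring: lid seated = this point at jar_mouth, less the squeeze of the ring.
- lid_knob (a point): Grip point of the lid's knob, on the axis, 34 mm above the lid's underside. The knob is a rigid round button, 26 mm in diameter from 23 to 41 mm above the underside, rounded off to 46 mm, on a 20 mm neck; the plate's top face lies 20 mm below this point.
- stick: The last cinnamon stick, brown, rigid, 95 mm long, about 11 x 11 mm in section, 16 g. It stands in the little blue cup and leans on its rim, about 30 degrees off vertical, its upper 45 mm free above the rim. Origin: its middle; x runs along its length, towards the upper end at the start (either end may go down in the jar).
- cup: Little blue ceramic cup, loose, 0.22 kg, 48 mm in diameter at the rim, 37 mm at the foot, 50 mm tall, inner floor 6 mm above its underside; left or right of the jar. Origin: centre of its underside; z up; the stick leans towards its +x side.
- stick_in1: One of the two like cinnamon sticks that already stand in the jar, leaning on its inner wall. Origin: its middle; x along its length.
- stick_in2: The other stick that already stands in the jar, likewise.
- board: Long pale wooden board over the front burners, fixed, 226 x 690 mm, its top 20 mm above the range top. Origin: centre of its underside.
- clip1: Small bent spring-steel clip, 34 x 14 x 16 mm, loose on the board in front of the jar, for the helper. Origin: centre of its underside.
- clip2: The second, like steel clip.
- spice_jar: Spice jar with green cap, 46 mm diameter, 105 mm tall, loose at the back of the board to the left. Origin: centre of its underside.
- timer: Red and white dial timer, 62 mm diameter, 47 mm tall, loose at the back of the board to the right. Origin: centre of its underside.

How it is judged:
By the outcome, as a careful person would: the job done as asked, in the order asked, and still so for the second after the job is handed in, while the arm keeps its last pose, push and grip.
It also fails if it takes over 64 s, if anything falls off the work surface, if the arm or the gripper's body presses on something with over 40 N, if the wrist force passes 120 N, or if a joint passes its speed limit or range.

## Working session

There is one attempt and no reset: what is moved stays moved. The work goes in short steps, Python scripts to look and compute and a shell command to move; the robot and the scene stay as the last step left them, time stands still between calls to the robot, and variables do not carry over. Pictures are saved under pics/ and viewed, and the job is handed in when it is done.

```bash
ls; mkdir -p pics
cat > h.py <<'E'
import numpy as np, cv2
from rig import manip
def snap(name,fn):
    ci=manip.camera_info(name); im=manip.grab_frame(name)
    cv2.imwrite('pics/'+fn,cv2.cvtColor(im,cv2.COLOR_RGB2BGR)); np.savez('pics/'+fn+'.npz',im=im,K=ci['camera_matrix'],T=ci['cam_to_world']); return im
def load(fn):
    d=np.load('pics/'+fn+'.npz'); return d['im'],d['K'],d['T']
def ray(fn,u,v,fish=False):
    _,K,T=load(fn); x=(u-K[0,2])/K[0,0]; y=(v-K[1,2])/K[1,1]
    if fish:
        r=np.hypot(x,y); d=np.array([np.sin(r)*x/max(r,1e-9),np.sin(r)*y/max(r,1e-9),np.cos(r)])
    else: d=np.array([x,y,1.])
    d=T[:3,:3]@d; return T[:3,3],d/np.linalg.norm(d)
def onz(fn,u,v,z,fish=False):
    o,d=ray(fn,u,v,fish); return o+d*(z-o[2])/d[2]
def proj(fn,p):
    _,K,T=load(fn); q=T[:3,:3].T@(np.array(p)-T[:3,3]); return K[0,0]*q[0]/q[2]+K[0,2],K[1,1]*q[1]/q[2]+K[1,2]
def tri(rays):
    A=np.zeros((3,3));b=np.zeros(3)
    for o,d in rays:
        P=np.eye(3)-np.outer(d,d);A+=P;b+=P@o
    p=np.linalg.solve(A,b); return p,[np.linalg.norm((np.eye(3)-np.outer(d,d))@(p-o)) for o,d in rays]
E
python3 - <<'E'
from h import *
for n in ['scene','side','wrist']: 
    snap(n,n+'0.png'); _,K,T=load(n+'0.png'); print(n,K.round(1).tolist(),T.round(3).tolist())
print(manip.get_obs())
E
```

```text
pics
scene [[507.2, 0.0, 322.8], [0.0, 507.2, 230.4], [0.0, 0.0, 1.0]] [[0.669, -0.428, 0.608, -0.057], [-0.744, -0.384, 0.548, -0.482], [-0.001, -0.818, -0.575, 0.627], [0.0, 0.0, 0.0, 1.0]]
side [[513.7, 0.0, 317.7], [0.0, 513.7, 241.9], [0.0, 0.0, 1.0]] [[0.998, -0.047, 0.035, 0.427], [-0.056, -0.567, 0.822, -0.871], [-0.018, -0.822, -0.569, 0.7], [0.0, 0.0, 0.0, 1.0]]
wrist [[371.6, 0.0, 318.2], [0.0, 371.6, 244.9], [0.0, 0.0, 1.0]] [[0.251, 0.935, 0.252, 0.081], [0.968, -0.241, -0.068, 0.572], [-0.003, 0.261, -0.965, 0.372], [0.0, 0.0, 0.0, 1.0]]
{'time_s': 0.15, 'joint_pos': array([ 1.16647203e+00,  2.07277049e-01,  1.54259958e+00,  5.48387481e-06,
        1.39351040e+00, -1.50506267e-01]), 'joint_velocities': array([ 0.0004265 , -0.0003426 , -0.00403525,  0.00025133, -0.00025054,
        0.0002879 ]), 'joint_efforts': array([ 3.61278580e-05, -3.83514404e+01, -2.92038578e+01, -2.89787031e-04,
        6.62697625e-03, -1.66497898e-05]), 'tool_pos': array([0.14416686, 0.55603833, 0.23037497]), 'ee_rot': array([ 2.48405468e+00,  1.92187851e+00, -2.46612931e-03]), 'ft_force': array([-0.95209376, -0.69343799, -0.4526267 ]), 'wrist_torque': array([-0.04527619,  0.02409494,  0.01440884]), 'gripper_width': 0.9995764544491583}
```

View pics/scene0.png

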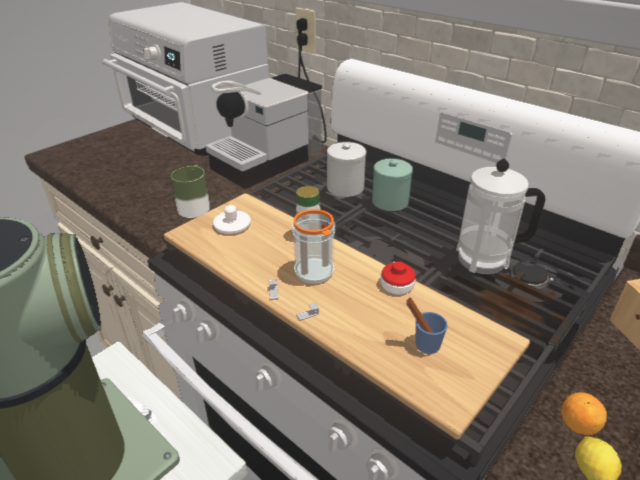

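View pics/side0.png

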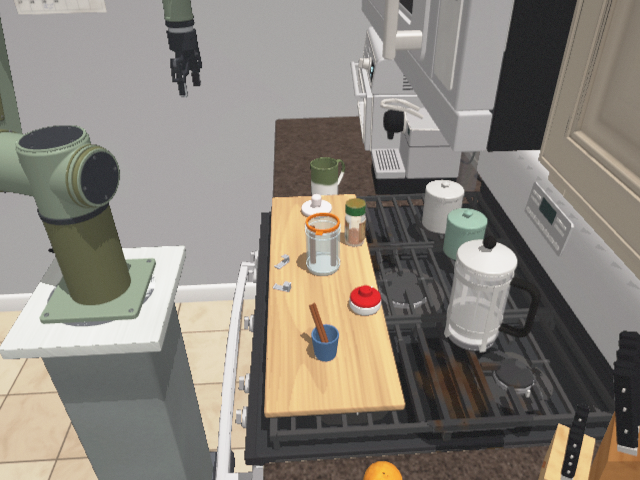

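View pics/wrist0.png

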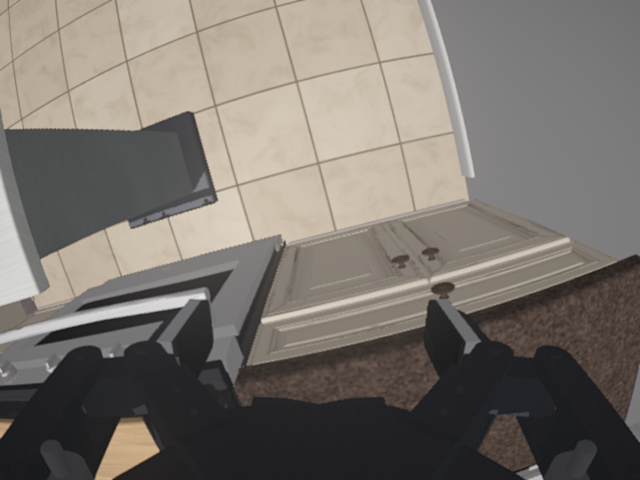

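Scene: jar about (314,245) px, lid (231,220), cup (430,333), stick top (410,302). Zooming in on the details.

Run:
```python
from h import *
a,_,_=load('scene0.png');b,_,_=load('side0.png')
def cr(im,x0,y0,x1,y1,s): return cv2.resize(im[y0:y1,x0:x1],None,fx=s,fy=s,interpolation=cv2.INTER_CUBIC)[:,:,::-1]
cv2.imwrite('pics/c1.png',np.hstack([cr(a,200,190,340,320,2.8),cr(a,380,290,460,370,4.55)]))
cv2.imwrite('pics/c2.png',np.hstack([cr(b,270,180,400,310,3),cr(b,290,290,370,370,4.875)]))
# board corners from masks
for fn,pts in (('scene0.png',[(168,240),(243,198),(527,345),(462,415)]),('side0.png',[(272,198),(358,196),(268,405),(402,403)])):
    for p in pts: print(fn,p,onz(fn,*p,0.02).round(3))
```

```text
scene0.png (168, 240) [0.35  0.307 0.02 ]
scene0.png (243, 198) [0.559 0.319 0.02 ]
scene0.png (527, 345) [ 0.566 -0.353  0.02 ]
scene0.png (462, 415) [ 0.385 -0.34   0.02 ]
side0.png (272, 198) [0.359 0.327 0.02 ]
side0.png (358, 196) [0.588 0.317 0.02 ]
side0.png (268, 405) [ 0.365 -0.34   0.02 ]
side0.png (402, 403) [ 0.578 -0.351  0.02 ]
```

View pics/c1.png

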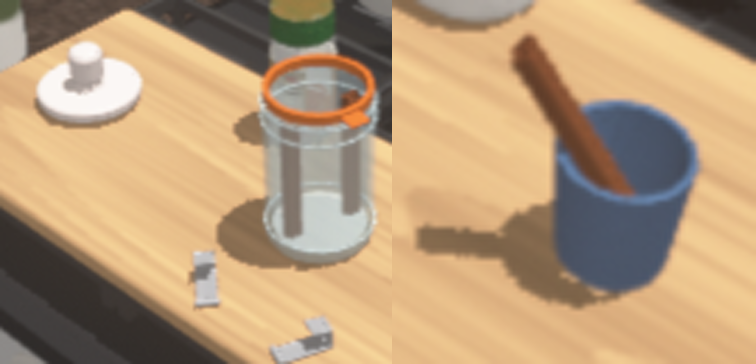

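View pics/c2.png

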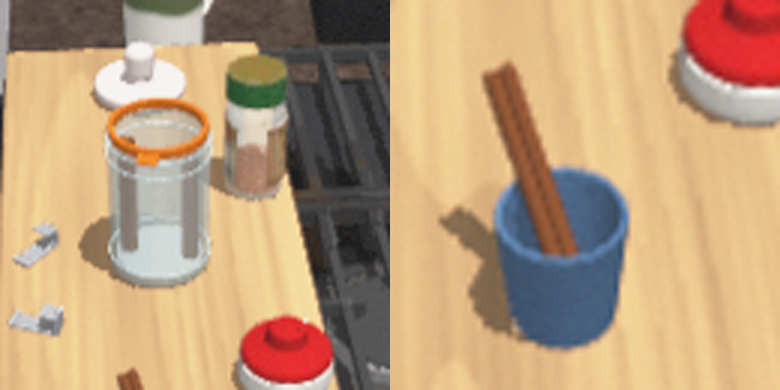

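Run:
```python
from h import *
def mask(im,f,box):
    hsv=cv2.cvtColor(im,cv2.COLOR_RGB2HSV).astype(int); m=f(hsv[...,0],hsv[...,1],hsv[...,2])
    k=np.zeros_like(m);x0,y0,x1,y1=box;k[y0:y1,x0:x1]=1; m=(m&(k>0)).astype(np.uint8)
    n,l,s,c=cv2.connectedComponentsWithStats(m); i=1+np.argmax(s[1:,4]); return (l==i).astype(np.uint8),s[i]
def conv(fn,m,z):
    # outline points onto plane z, fit circle
    c=max(cv2.findContours(m,0,1)[0],key=len)[:,0,:].astype(float)
    P=np.array([onz(fn,u,v,z)[:2] for u,v in c]); return P,c
def circ(P):
    A=np.c_[2*P,np.ones(len(P))];s=np.linalg.lstsq(A,(P**2).sum(1),rcond=None)[0]
    r=np.sqrt(s[2]+s[0]**2+s[1]**2); return s[:2].round(4),r.round(4),np.abs(np.hypot(*(P-s[:2]).T)-r).max().round(4)
R={'scene0.png':dict(ring=(285,200,345,245),lid=(205,195,260,240),cup=(405,305,455,360),stick=(400,290,440,335)),
   'side0.png':dict(ring=(295,205,350,245),lid=(295,190,338,220),cup=(305,320,345,365),stick=(303,298,340,345))}
for fn,b in R.items():
    im=load(fn)[0]; print(fn)
    m,s=mask(im,lambda h,S,V:(h<16)&(S>170)&(V>150),b['ring']); print('ring',s)
    c=max(cv2.findContours(m,0,1)[0],key=len)
    e=cv2.fitEllipse(c); print(e, onz(fn,*e[0],0.136).round(4)); P,_=conv(fn,m,0.136); print(circ(P))
    m,s=mask(im,lambda h,S,V:(S<40)&(V>150),b['lid']); print('lid',s); P,c=conv(fn,m,0.030); 
    rows=c[:,1]>s[1]+s[3]*0.5; print(circ(P[rows])); e=cv2.fitEllipse(c[rows].astype(np.float32)); print(e,onz(fn,*e[0],0.03).round(4))
    # knob: top columns
    ys,xs=np.nonzero(m); k=ys<s[1]+5; print('knobtop px',xs[k].mean(),ys.min(), onz(fn,xs[k].mean(),ys.min()+4,0.066).round(4))
    m,s=mask(im,lambda h,S,V:(h>100)&(h<125)&(S>90),b['cup']); print('cup',s)
    P,c=conv(fn,m,0.07); rows=c[:,1]<s[1]+s[3]*0.35;print(circ(P[rows]))
    m,s=mask(im,lambda h,S,V:(h<12)&(S>150)&(V<160),b['stick']); print('stick',s)
    ys,xs=np.nonzero(m); vx,vy,x0,y0=cv2.fitLine(np.c_[xs,ys].astype(np.float32),2,0,.01,.01).ravel(); t=(xs-x0)*vx+(ys-y0)*vy
    print('ends',(x0+vx*t.min(),y0+vy*t.min()),(x0+vx*t.max(),y0+vy*t.max()))
```

```text
scene0.png
ring [294 210  40  25 287]
((313.8121643066406, 221.59860229492188), (22.70952606201172, 38.65763473510742), 93.02689361572266) [0.4715 0.015  0.136 ]
(array([0.4723, 0.0158]), np.float64(0.0335), np.float64(0.0111))
lid [213 205  37  29 725]
(array([0.4684, 0.249 ]), np.float64(0.0372), np.float64(0.0025))
((231.1983184814453, 221.6886749267578), (21.87663459777832, 36.099082946777344), 84.30474090576172) [0.4696 0.2511 0.03  ]
knobtop px 230.13333333333333 205 [0.4663 0.2446 0.066 ]
cup [433 329  12   6  21]
(array([ 0.4596, -0.2567]), np.float64(0.0024), np.float64(0.0015))
stick [409 299  21  32  79]
ends (np.float64(408.9920746823515), np.float64(299.00503775136235)) (np.float64(428.7821788313722), np.float64(330.13845905404406))
side0.png
ring [306 213  34  22 211]
((322.24127197265625, 222.80577087402344), (19.98505210876465, 32.65974426269531), 86.4952392578125) [0.4751 0.0113 0.136 ]
(array([0.4752, 0.0122]), np.float64(0.0357), np.float64(0.0077))
lid [302 190  36  26 527]
(array([0.4715, 0.2547]), np.float64(0.0357), np.float64(0.0124))
((315.96923828125, 207.24783325195312), (12.374022483825684, 32.945274353027344), 82.24666595458984) [0.473  0.2519 0.03  ]
knobtop px 324.024 190 [0.494  0.2544 0.066 ]
cup [312 325  27  36 607]
(array([ 0.4632, -0.2357]), np.float64(0.0178), np.float64(0.0151))
stick [310 304  18  38 205]
ends (np.float64(312.1242619465471), np.float64(304.6087902675429)) (np.float64(325.02628255942034), np.float64(341.68679448642143))
```

Run:
```python
from h import *
print('cup',onz('scene0.png',431.5,323,.07).round(4),onz('side0.png',325.2,334,.07).round(4))
# foot-fit: bottom contour
top=tri([ray('scene0.png',409.3,299.3),ray('side0.png',312.3,304.5)]);print('top',top)
low=tri([ray('scene0.png',428.8,330.1),ray('side0.png',325,341.7)]);print('low',low)
# plane intersection direction
def pl(fn,a,b):
    o,d=ray(fn,*a);_,e=ray(fn,*b);return o,np.cross(d,e)
o1,n1=pl('scene0.png',(409,299),(428.8,330.1));o2,n2=pl('side0.png',(312.1,304.6),(325,341.7))
d=np.cross(n1,n2);d/=np.linalg.norm(d);print('dir',d, 'tilt',np.degrees(np.arccos(abs(d[2]))))
for z in(.02,.03,.07,.09,.105):
    A=np.array([n1,n2,[0,0,1]]);p=np.linalg.solve(A,[n1@o1,n2@o2,z]);print(z,p.round(4))
```

```text
cup [ 0.4606 -0.2371  0.07  ] [ 0.4636 -0.2387  0.07  ]
top (array([ 0.44427835, -0.20367198,  0.10815084]), [np.float64(0.0006824182185826406), np.float64(0.000682418218582659)])
low (array([ 0.46382755, -0.23370502,  0.04804931]), [np.float64(0.001284531570269521), np.float64(0.0012845315702695373)])
dir [-0.27938604  0.43577404  0.85559595] tilt 31.174364662727548
0.02 [ 0.4724 -0.2498  0.02  ]
0.03 [ 0.4692 -0.2447  0.03  ]
0.07 [ 0.4561 -0.2243  0.07  ]
0.09 [ 0.4496 -0.2141  0.09  ]
0.105 [ 0.4447 -0.2065  0.105 ]
```

```bash
python3 -m inch '[2.4,-4.3,0.3,-0.14,0, 2.4,-4.3,0.3,-0.14,0, 2.4,-4.3,0.3,-0.14,0, 2.4,-4.3,0.3,-0.14,0, 2.4,-4.3,0.3,-0.14,0, 2.4,-4.3,0.3,-0.14,0, 2.4,-4.3,0.3,-0.14,0, 2.4,-4.3,0.3,-0.14,0]'; python3 -m inch '[1.6,-4.5,0.3,-0.14,0, 1.6,-4.5,0.3,-0.14,0,1.6,-4.5,0.3,-0.14,0,1.6,-4.5,0,-0.14,0,0,0,0,0,0]'
python3 - <<'E'
from h import *
snap('wrist','w1.png'); print(load('w1.png')[2].round(3).tolist())
E
```

```text
time_s: 0.95
tool_pos: [0.3367, 0.2108, 0.2553]
ee_rot: [-3.127, -0.301, -0.001]
ft_force: [1.3, 0.6, -0.6]
gripper_width: 1.002
time_s: 1.45
tool_pos: [0.4018, 0.0275, 0.2645]
ee_rot: [3.085, -0.583, 0.002]
ft_force: [-1.0, -0.3, -0.7]
gripper_width: 0.997
[[0.931, -0.352, -0.095, 0.426], [-0.365, -0.898, -0.246, 0.088], [0.002, 0.264, -0.965, 0.406], [0.0, 0.0, 0.0, 1.0]]
```

View pics/w1.png

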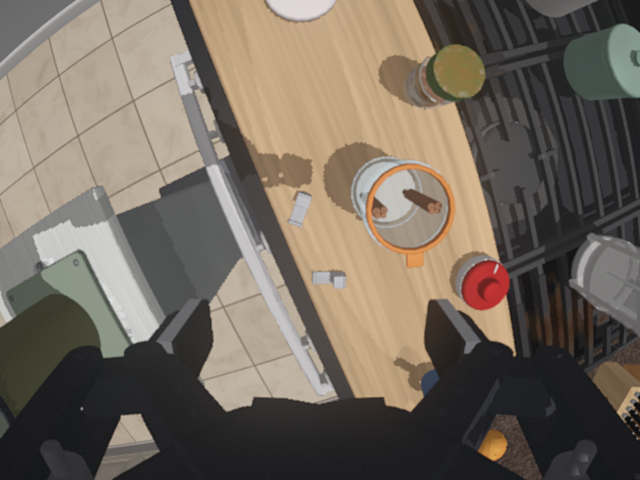

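Run:
```python
from h import *
im=load('w1.png')[0]
hsv=cv2.cvtColor(im,cv2.COLOR_RGB2HSV).astype(int);m=((hsv[...,0]<16)&(hsv[...,1]>170)&(hsv[...,2]>150)).astype(np.uint8);m[:150]=0;m[280:]=0;m[:,:330]=0;m[:,470:]=0
ys,xs=np.nonzero(m);P=np.array([onz('w1.png',u,v,.137,True)[:2] for u,v in zip(xs,ys)])
k=ys<245;P0=P[k]
A=np.c_[2*P0,np.ones(k.sum())];s=np.linalg.lstsq(A,(P0**2).sum(1),rcond=None)[0];r=np.sqrt(s[2]+s[0]**2+s[1]**2);print('ring',s[:2].round(4),r)
c=s[:2]
print('tab',onz('w1.png',415,259,.137,True)[:2]-c)
for n,u,v,z in (('s1top',436,207,.115),('s1bot',408,192,.03),('s2top',381,210,.115),('s2bot',370,197,.03)):
    p=onz('w1.png',u,v,z,True);print(n,p.round(4),(p[:2]-c).round(4))
for cr in [(330,140,470,280)]:
    x0,y0,x1,y1=cr;cv2.imwrite('pics/c3.png',cv2.resize(im[y0:y1,x0:x1],None,fx=4,fy=4,interpolation=cv2.INTER_CUBIC)[:,:,::-1])
```

```text
ring [0. 0.] 0.0
tab [ 0.46574735 -0.01864946]
s1top [0.4994 0.0085 0.115 ] [0.4994 0.0085]
s1bot [0.4968 0.0111 0.03  ] [0.4968 0.0111]
s2top [0.4551 0.0225 0.115 ] [0.4551 0.0225]
s2bot [0.4574 0.0202 0.03  ] [0.4574 0.0202]
```

View pics/c3.png

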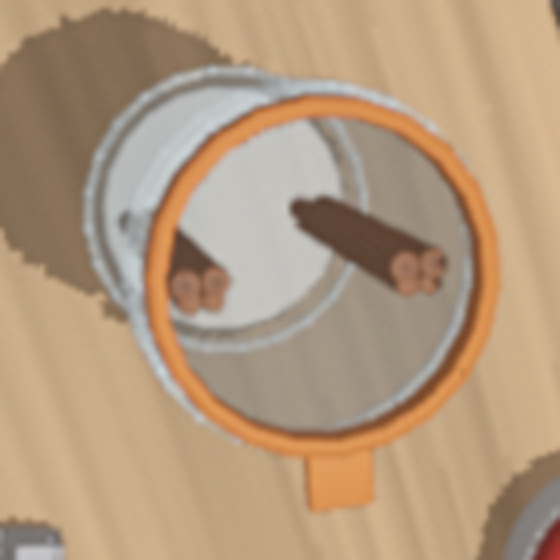

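Run:
```python
from h import *
c=onz('w1.png',410.5,208.7,.138,True);print('ring',c)
for n,u,v,z in (('s1top',434.5,207.5,.118),('s1bot',404,191.5,.03),('s2top',380,212,.118),('l',367,208,.138),('r',454.2,208,.138),('t',410,164,.138),('b',410,253.5,.138)):
    p=onz('w1.png',u,v,z,True);print(n,p.round(4),(p[:2]-c[:2]).round(4))
```

```text
ring [0.47429676 0.02063297 0.138     ]
s1top [0.4973 0.0094 0.118 ] [ 0.023  -0.0112]
s1bot [0.4929 0.0131 0.03  ] [ 0.0186 -0.0076]
s2top [0.4535 0.0219 0.118 ] [-0.0207  0.0013]
l [0.4436 0.0328 0.138 ] [-0.0307  0.0122]
r [0.5075 0.0089 0.138 ] [ 0.0332 -0.0117]
t [0.4849 0.0523 0.138 ] [0.0106 0.0317]
b [ 0.4632 -0.0125  0.138 ] [-0.0111 -0.0331]
```

Run:
```python
from h import *
for fn,(x0,y0,x1,y1) in (('scene0.png',(285,200,345,245)),('side0.png',(295,205,350,245))):
    hsv=cv2.cvtColor(load(fn)[0],cv2.COLOR_RGB2HSV).astype(int);m=((hsv[...,0]<16)&(hsv[...,1]>150)&(hsv[...,2]>130)).astype(np.uint8)
    k=np.zeros_like(m);k[y0:y1,x0:x1]=1;m*=k
    c=max(cv2.findContours(m,0,1)[0],key=len)[:,0,:]
    P=np.array([onz(fn,u,v,.137)[:2] for u,v in c])
    for it in range(4):
        A=np.c_[2*P,np.ones(len(P))];s=np.linalg.lstsq(A,(P**2).sum(1),rcond=None)[0];r=np.sqrt(s[2]+s[0]**2+s[1]**2)
        e=np.hypot(*(P-s[:2]).T)-r; print(s[:2].round(4),r.round(4),len(P)); P=P[np.abs(e)<[.006,.004,.003,.003][it]]
```

```text
[0.4715 0.0143] 0.0366 101
[0.4715 0.0154] 0.0361 96
[0.4717 0.0156] 0.0361 91
[0.4717 0.0159] 0.036 86
[0.4751 0.011 ] 0.0361 84
[0.4755 0.0122] 0.0355 78
[0.4756 0.0125] 0.0353 76
[0.4755 0.0125] 0.0354 74
```

```bash
python3 -m inch '[0.75,-3.94,-1.74,-0.104,0,0.75,-3.94,-1.74,-0.104,0,0.75,-3.94,-1.74,-0.104,0,0.75,-3.94,-1.74,-0.104,0,0.75,-3.94,-1.74,-0.104,0,0.75,-3.94,-1.74,-0.104,0,0,0,0,0,0]'
python3 - <<'E'
from h import *
snap('wrist','w2.png')
E
```

```text
time_s: 2.2
tool_pos: [0.4448, -0.2052, 0.1571]
ee_rot: [2.765, -1.492, -0.007]
ft_force: [-0.6, 0.8, 0.0]
gripper_width: 0.995
```

View pics/w2.png

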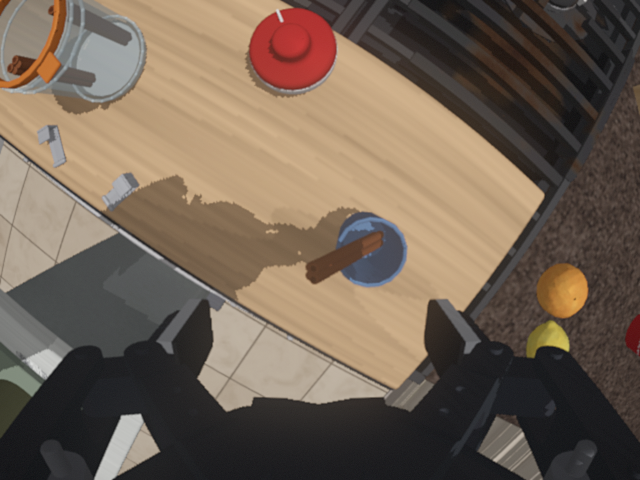

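Run:
```python
from h import *
print('cup',onz('w2.png',372,250,.07,True))
print('top',onz('w2.png',313,272,.106,True),'low',onz('w2.png',379,241,.03,True))
print(manip.get_obs()['tool_pos'])
o,d=ray('w2.png',313,272,True);t=tri([(o,d),ray('scene0.png',409.3,299.3),ray('side0.png',312.3,304.5)]);print(t)
```

```text
cup [ 0.46441847 -0.23495232  0.07      ]
top [ 0.44194923 -0.20484124  0.106     ] low [ 0.46674392 -0.24663223  0.03      ]
[ 0.44481452 -0.20333172  0.15807501]
(array([ 0.44354491, -0.2042853 ,  0.10902069]), [np.float64(0.0006438805893119171), np.float64(0.0007503966589189455), np.float64(0.000984485893681048)])
```

```bash
python3 -m inch '[0,0,-2.5,0,0,0,0,-2.5,0,0,0,0,-2.5,0,80,0,0,0,0,165,0,0,0,0,165,0,0,0,0,165,0,0,0,0,165]'
python3 - <<'E'
from h import *
snap('wrist','w3.png'); snap('side','s3.png')
a=load('w3.png')[0];b=load('s3.png')[0]
cv2.imwrite('pics/c4.png',np.hstack([a[200:480,150:550],cv2.resize(b[260:360,250:390],(392,280))])[:,:,::-1])
E
```

```text
time_s: 2.95
tool_pos: [0.4468, -0.2043, 0.0868]
ee_rot: [2.767, -1.487, 0.006]
ft_force: [-0.1, -1.5, 0.6]
gripper_width: 0.349
```

View pics/c4.png

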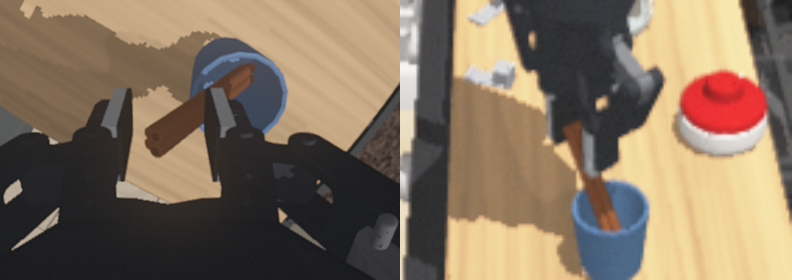

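```bash
python3 -m inch '[0.35,-0.6,0,0,165,0.35,-0.6,0,0,165,0.35,-0.6,0,0,165,0.35,-0.6,0,0,165,0.35,-0.6,0,0,170,0.35,-0.6,0,0,180,0,0,0,0,185]'
python3 - <<'E'
from h import *
snap('wrist','w4.png'); snap('side','s4.png')
a=load('w4.png')[0];b=load('s4.png')[0]
cv2.imwrite('pics/c5.png',np.hstack([a[200:480,150:550],cv2.resize(b[260:360,250:390],(392,280))])[:,:,::-1])
E
```

```text
time_s: 3.75
tool_pos: [0.467, -0.2409, 0.085]
ee_rot: [2.766, -1.489, 0.001]
ft_force: [-0.5, 0.2, -0.7]
gripper_width: 0.271
```

View pics/c5.png

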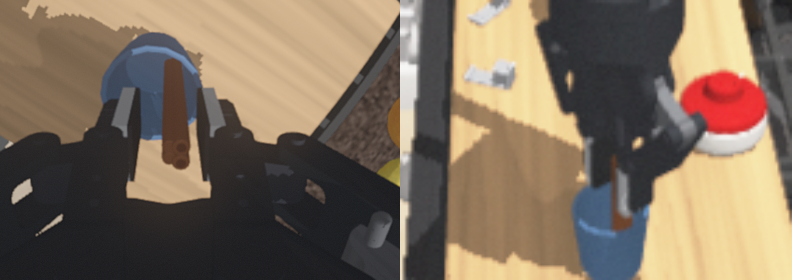

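The stick now stands nearly upright between the pads. Closing on it.

```bash
python3 -m inch '[0,0,0,0,230,0,0,0,0,255,0,0,0,0,255,0,0,0,0,255]'; python3 -m inch '[0,0,1.5,0,255,0,0,3,0,255,0,0,4,0,255,0,0,4,0,255,0,0,0,0,255]'
python3 - <<'E'
from h import *
snap('scene','e5.png'); snap('side','s5.png');snap('wrist','w5.png')
a=load('e5.png')[0];b=load('s5.png')[0];w=load('w5.png')[0]
cv2.imwrite('pics/c6.png',np.hstack([cv2.resize(a[200:380,340:500],(267,300)),cv2.resize(b[220:380,250:390],(262,300)),w[180:480,180:450]])[:,:,::-1])
E
```

```text
time_s: 4.25
tool_pos: [0.4663, -0.2396, 0.0849]
ee_rot: [-2.767, 1.488, 0.0]
ft_force: [0.6, 0.3, 0.5]
gripper_width: 0.118
time_s: 4.75
tool_pos: [0.4701, -0.2424, 0.2171]
ee_rot: [2.765, -1.487, 0.022]
ft_force: [-0.4, -0.7, 0.6]
gripper_width: 0.118
```

View pics/c6.png

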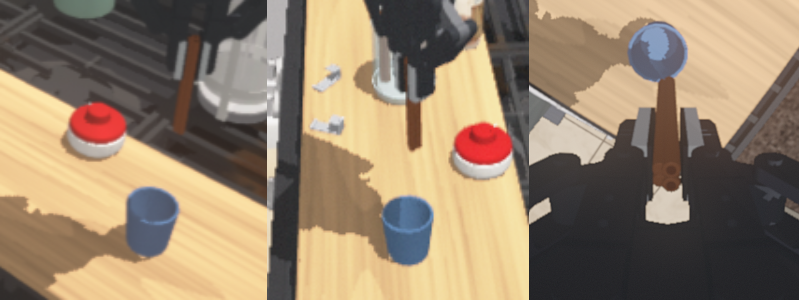

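Run:
```python
from h import *
L=[]
for fn,(x0,y0,x1,y1) in (('e5.png',(430,210,475,290)),('s5.png',(315,235,345,310))):
    hsv=cv2.cvtColor(load(fn)[0],cv2.COLOR_RGB2HSV).astype(int);m=(((hsv[...,0]<12))&(hsv[...,1]>140)&(hsv[...,2]<150)&(hsv[...,2]>50)).astype(np.uint8)
    k=np.zeros_like(m);k[y0:y1,x0:x1]=1;m*=k
    n,l,s,c=cv2.connectedComponentsWithStats(m);i=1+np.argmax(s[1:,4]);ys,xs=np.nonzero(l==i)
    vx,vy,a,b=cv2.fitLine(np.c_[xs,ys].astype(np.float32),2,0,.01,.01).ravel()
    if vy<0:vx,vy=-vx,-vy
    t=(xs-a)*vx+(ys-b)*vy;q=[(a+vx*t.min(),b+vy*t.min()),(a+vx*t.max(),b+vy*t.max())];print(s[i],q);L.append(q)
o1,e=ray('e5.png',*L[0][0]);_,f=ray('e5.png',*L[0][1]);n1=np.cross(e,f)
o2,e=ray('s5.png',*L[1][0]);_,f=ray('s5.png',*L[1][1]);n2=np.cross(e,f)
d=np.cross(n1,n2);d/=np.linalg.norm(d);print('dir',d)
print('tip',tri([ray('e5.png',*L[0][1]),ray('s5.png',*L[1][1])]))
print(manip.get_obs()['tool_pos'])
```

```text
[445 223  14  57 289] [(np.float64(456.5479389894011), np.float64(223.47318834362798)), (np.float64(446.2946609013541), np.float64(278.6832941631174))]
[325 274   7  26 127] [(np.float64(327.96633634018485), np.float64(273.92750113450546)), (np.float64(328.578780001539), np.float64(298.9858537022168))]
dir [-0.01298017 -0.0087084   0.99987783]
tip (array([ 0.46987212, -0.24404022,  0.15453813]), [np.float64(0.0011295202698071332), np.float64(0.001129520269807204)])
[ 0.46607954 -0.23953766  0.2096003 ]
```

```bash
python3 -m inch '[0.13,4.3,0.42,-0.144,255,0.13,4.3,0.42,-0.144,255,0.13,4.3,0.42,-0.144,255,0.13,4.3,0.42,-0.144,255,0.13,4.3,0.42,-0.144,255,0.13,4.3,0.42,-0.144,255,0,0,0,0,255,0,0,0,0,255]'
python3 - <<'E'
from h import *
snap('scene','e6.png'); snap('side','s6.png');snap('wrist','w6.png')
a=load('e6.png')[0];b=load('s6.png')[0];w=load('w6.png')[0]
cv2.imwrite('pics/c7.png',np.hstack([cv2.resize(a[130:290,250:390],(262,300)),cv2.resize(b[130:290,250:390],(262,300)),w[180:480,180:450]])[:,:,::-1])
print(manip.get_obs()['tool_pos'])
E
```

```text
time_s: 5.7
tool_pos: [0.4731, 0.0107, 0.2325]
ee_rot: [1.927, -2.478, -0.003]
ft_force: [-0.0, -0.8, 0.1]
gripper_width: 0.114
[0.4737345  0.00893832 0.23317759]
```

View pics/c7.png

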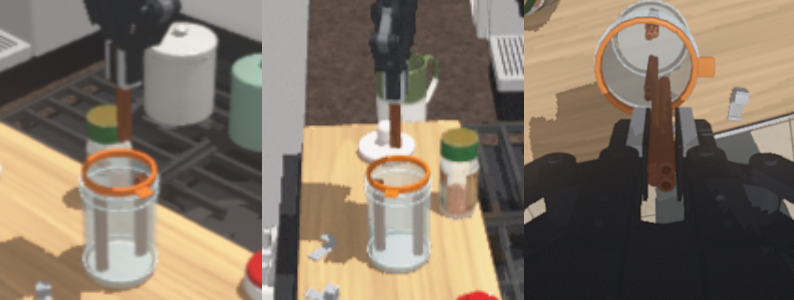

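View pics/w6.png

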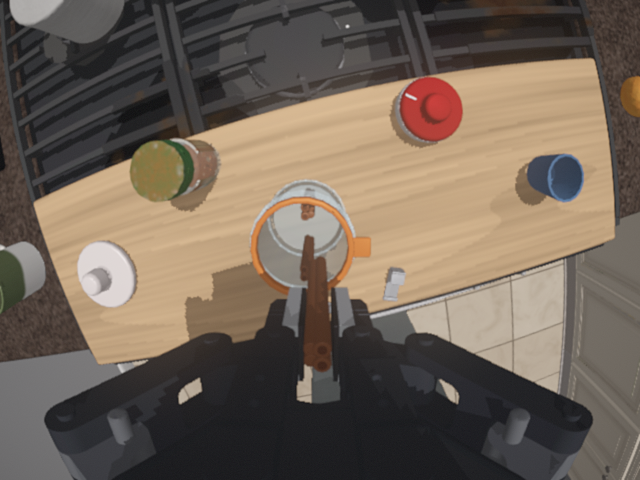

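Run:
```python
from h import *
im=load('w6.png')[0]
hsv=cv2.cvtColor(im,cv2.COLOR_RGB2HSV).astype(int);m=((hsv[...,0]<16)&(hsv[...,1]>140)&(hsv[...,2]>150)).astype(np.uint8)
k=np.zeros_like(m);k[185:310,240:380]=1;m*=k
c=max(cv2.findContours(m,0,1)[0],key=len)[:,0,:]
P=np.array([onz('w6.png',u,v,.137,True)[:2] for u,v in c])
c0=onz('w6.png',302,246,.138,True)[:2]; 
e=np.hypot(*(P-c0).T);P=P[(e>.0325)&(e<.039)]
for it in range(3):
    A=np.c_[2*P,np.ones(len(P))];s=np.linalg.lstsq(A,(P**2).sum(1),rcond=None)[0];r=np.sqrt(s[2]+s[0]**2+s[1]**2);e=np.hypot(*(P-s[:2]).T)-r;print(s[:2].round(4),r.round(4),len(P));P=P[abs(e)<.002]
print(c0)
print('tip',onz('w6.png',317.5,257,.178,True))
L=[]
for fn,(x0,y0,x1,y1) in (('e6.png',(300,160,330,215)),('s6.png',(310,170,335,215))):
    hsv=cv2.cvtColor(load(fn)[0],cv2.COLOR_RGB2HSV).astype(int);m=(((hsv[...,0]<12))&(hsv[...,1]>140)&(hsv[...,2]<150)&(hsv[...,2]>50)).astype(np.uint8)
    k=np.zeros_like(m);k[y0:y1,x0:x1]=1;m*=k
    n,l,s,c=cv2.connectedComponentsWithStats(m);i=1+np.argmax(s[1:,4]);ys,xs=np.nonzero(l==i)
    q=(xs[ys>ys.max()-4].mean(),ys.max()-1.);print(s[i],q);L.append(q)
print('tip',tri([ray('e6.png',*L[0]),ray('s6.png',*L[1])]))
print(np.mean([manip.get_obs()['tool_pos'] for _ in range(5)],0))
```

```text
[0.4755 0.0185] 0.0343 151
[0.4754 0.0189] 0.0342 139
[0.4754 0.0189] 0.0342 139
[0.47735731 0.01815858]
tip [0.47938656 0.00703601 0.178     ]
[314 185   5  19  55] (np.float64(316.06666666666666), np.float64(202.0))
[319 186   5  23  97] (np.float64(321.3125), np.float64(207.0))
tip (array([0.47405533, 0.0113367 , 0.17479128]), [np.float64(0.0011667178121594582), np.float64(0.001166717812159473)])
[0.4737345  0.00893832 0.23317759]
```

```bash
python3 -m inch '[0,0.6,-2,0,255,0,0,-3,0,255,0,0,-3,0,255,0,0,-2,0,255,0,0,-1.3,0,255,0,0,-0.5,0,255,0,0,0,0,255]'
python3 - <<'E'
from h import *
snap('scene','e7.png'); snap('side','s7.png');snap('wrist','w7.png')
a=load('e7.png')[0];b=load('s7.png')[0];w=load('w7.png')[0]
cv2.imwrite('pics/c8.png',np.hstack([cv2.resize(a[130:290,250:390],(262,300)),cv2.resize(b[130:290,250:390],(262,300)),w[180:480,180:450]])[:,:,::-1])
E
```

```text
time_s: 6.55
tool_pos: [0.4742, 0.0153, 0.1159]
ee_rot: [1.922, -2.484, -0.001]
ft_force: [0.3, 0.9, -0.5]
gripper_width: 0.118
```

View pics/c8.png

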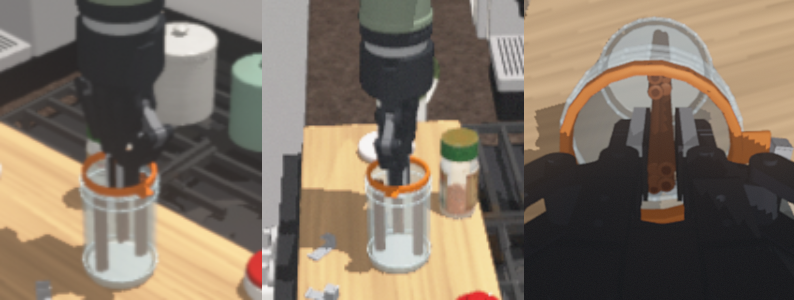

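```bash
python3 -m inch '[0,0,0,0,200,0,0,0,0,200,0,0,0,0,200]'; python3 -m inch '[0,0,0.5,0,200,0,0,1.5,0,200,0,0,3,0,200,0,0,4,0,200,0,0,4,0,200,0,0,0,0,100,0,0,0,0,0]';  python3 - <<'E'
from h import *
snap('scene','e8.png'); snap('side','s8.png');snap('wrist','w8.png')
a=load('e8.png')[0];b=load('s8.png')[0];w=load('w8.png')[0]
cv2.imwrite('pics/c9.png',np.hstack([cv2.resize(a[170:290,270:360],(225,300)),cv2.resize(b[170:290,275:365],(225,300)),cv2.resize(w[140:340,200:400],(300,300))])[:,:,::-1])
E
```

```text
time_s: 7.0
tool_pos: [0.4746, 0.016, 0.1168]
ee_rot: [-1.924, 2.483, -0.001]
ft_force: [-0.5, -0.5, 0.8]
gripper_width: 0.213
time_s: 7.7
tool_pos: [0.4751, 0.0158, 0.248]
ee_rot: [-1.923, 2.481, -0.004]
ft_force: [0.3, 0.6, -0.2]
gripper_width: 0.545
```

View pics/c9.png

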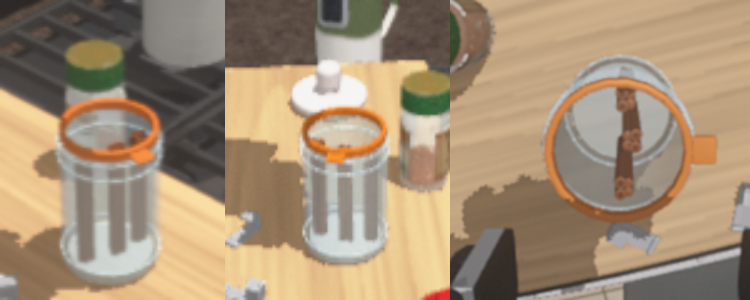

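```bash
python3 -m inch '[-0.05,2.6,-0.4,0.144,0,-0.05,2.6,-0.4,0.144,0,-0.05,2.6,-0.4,0.144,0,-0.05,2.6,-0.4,0.144,0,-0.05,2.6,-0.4,0.144,0,-0.05,2.6,-0.4,0.144,0,-0.05,2.6,-0.4,0.144,0,-0.05,2.6,-0.4,0.144,0]'; python3 -m inch '[0,2.4,-0.8,0.144,0,0,0,-2,0,0,0,0,0,0,0]'
python3 - <<'E'
from h import *
snap('wrist','w9.png')
print(manip.get_obs()['tool_pos'])
E
```

```text
time_s: 8.65
tool_pos: [0.469, 0.2247, 0.2121]
ee_rot: [2.967, -1.025, -0.005]
ft_force: [0.3, 0.2, 0.3]
gripper_width: 0.996
time_s: 8.95
tool_pos: [0.4668, 0.2475, 0.1816]
ee_rot: [3.028, -0.815, -0.013]
ft_force: [0.4, -0.6, -2.0]
gripper_width: 1.002
[0.46788876 0.24735617 0.18320594]
```

View pics/w9.png

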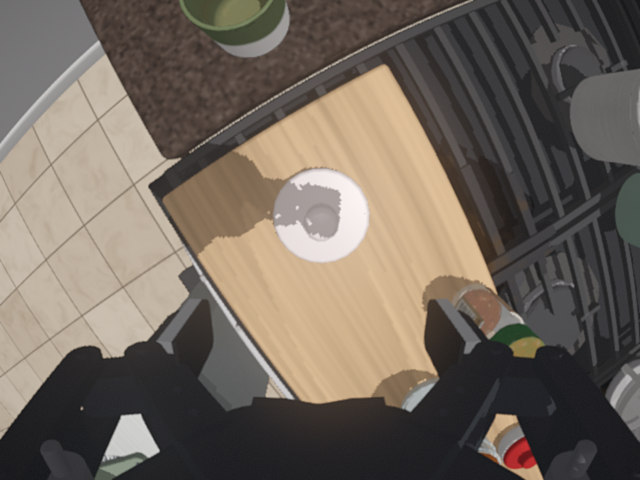

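Run:
```python
from h import *
print(onz('w9.png',321.5,215.5,.033,True),onz('w9.png',321.5,222,.064,True))
a,b=onz('w9.png',274,215.5,.033,True),onz('w9.png',369,215.5,.033,True);print(np.linalg.norm(a-b))
o,d=ray('w9.png',321.5,215.5,True)
# where would TCP project
_,K,T=load('w9.png')
for s,r in (('scene0.png',(230.4,211.0)),('side0.png',(316.5,200))): print(s,onz(s,*r,.058))
im=load('side0.png')[0][180:225,290:345];im2=load('scene0.png')[0][195:245,205:260]
cv2.imwrite('pics/c10.png',np.hstack([cv2.resize(im,(330*6//5,330)),cv2.resize(im2,(363,330))])[:,:,::-1])
```

```text
[0.47389436 0.25446043 0.033     ] [0.47449804 0.25566843 0.064     ]
0.07593865168853818
scene0.png [0.46919504 0.24861969 0.058     ]
side0.png [0.47421177 0.23993772 0.058     ]
```

View pics/c10.png

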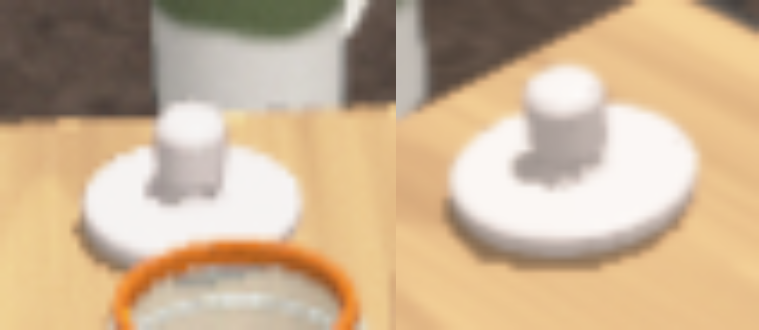

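```bash
python3 -m inch '[0.4,0.55,-2.5,0,0,0,0,-4,0,0,0,0,-4,0,0,0,0,-2.5,0,0,0,0,-1,0,60,0,0,0,0,120,0,0,0,0,120]'
python3 - <<'E'
from h import *
snap('wrist','w10.png'); print([manip.get_obs()['tool_pos'].round(4) for _ in range(2)])
E
```

```text
time_s: 9.7
tool_pos: [0.4757, 0.2536, 0.0477]
ee_rot: [-3.031, 0.819, -0.003]
ft_force: [0.3, 0.3, 0.6]
gripper_width: 0.535
[array([0.4761, 0.2538, 0.0483]), array([0.4761, 0.2538, 0.0483])]
```

View pics/w10.png

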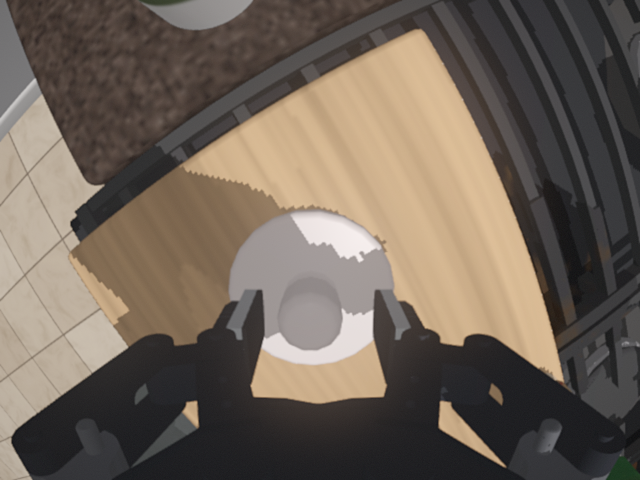

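Run:
```python
from h import *
_,K,T=load('w10.png')
print('knob',onz('w10.png',310,314,.063,True),'plate',onz('w10.png',311,287,.033,True))
o=manip.get_obs();p=o['tool_pos']
from scipy.spatial.transform import Rotation as R
M=R.from_rotvec(o['ee_rot']).as_matrix();print('jaw',M[:,0],'y',M[:,1])
q=onz('w10.png',310,314,.063,True)-p;print('knob-tcp in jaw,y',q@M[:,0],q@M[:,1])
for a in (0,-.019):
    v=p+a*M[:,2]; c=T[:3,:3].T@(v-T[:3,3]); th=np.arctan2(np.hypot(c[0],c[1]),c[2]);f=K[0,0];print('proj',a,K[0,2]+f*th*c[0]/np.hypot(c[0],c[1]),K[1,2]+f*th*c[1]/np.hypot(c[0],c[1]))
```

```text
knob [0.47573292 0.2581172  0.063     ] plate [0.4752068  0.25743339 0.033     ]
jaw [ 0.86394919 -0.50357288  0.0024822 ] y [-0.50356619 -0.86395187 -0.00287345]
knob-tcp in jaw,y -0.002458093549817981 -0.003531556378688082
proj 0 316.6936507817725 306.2296487864821
proj -0.019 316.47850510698487 327.50468704270975
```

```bash
python3 -m inch '[0,0.4,0,0,120,0,0,-0.7,0,120,0,0,-0.35,0,120,0,0,0,0,120]'; python3 -m inch '[0,0,0,0,165,0,0,0,0,200,0,0,0,0,255,0,0,0,0,255,0,0,0,0,255]'
python3 - <<'E'
from h import *
snap('wrist','w11.png')
E
```

```text
time_s: 10.15
tool_pos: [0.4735, 0.2573, 0.0351]
ee_rot: [3.032, -0.818, -0.002]
ft_force: [0.7, 0.4, 0.2]
gripper_width: 0.53
time_s: 10.65
tool_pos: [0.4744, 0.2575, 0.0359]
ee_rot: [-3.033, 0.819, -0.0]
ft_force: [-1.4, 1.3, 0.6]
gripper_width: 0.277
```

View pics/w11.png

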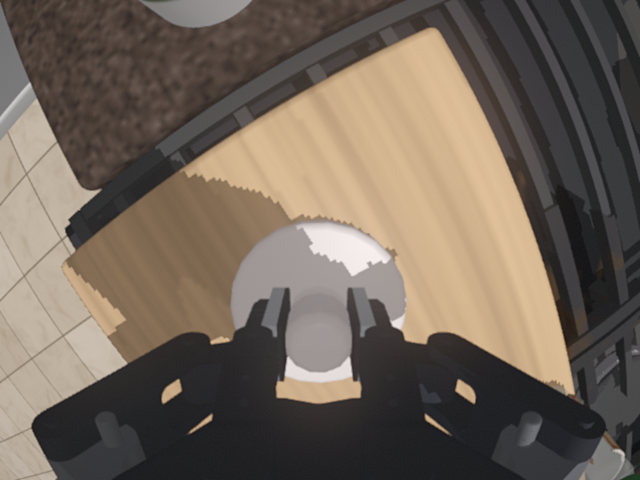

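```bash
python3 -m inch '[0,0,0.5,0,255,0,0,1,0,255,0,0,2,0,255,0,0,4,0,255,0,0,4,0,255,0,0,4,0,255,0,0,0,0,255,0,0,0,0,255]'
python3 - <<'E'
from h import *
snap('wrist','w12.png');a=snap('scene','e12.png');b=snap('side','s12.png');w=load('w12.png')[0]
cv2.imwrite('pics/c11.png',np.hstack([cv2.resize(a[100:260,160:300],(262,300)),cv2.resize(b[60:220,250:390],(262,300)),w[180:480,180:450]])[:,:,::-1])
print(manip.get_obs())
E
```

```text
time_s: 11.5
tool_pos: [0.4749, 0.2576, 0.1924]
ee_rot: [-3.031, 0.818, -0.004]
ft_force: [-0.8, -0.9, -2.6]
gripper_width: 0.276
{'time_s': 11.65, 'joint_pos': array([3.36829561e-01, 1.70538479e-01, 1.67592520e+00, 1.17437692e-06,
       1.29973734e+00, 8.64129950e-01]), 'joint_velocities': array([-0.00037371,  0.01131931,  0.0016701 , -0.00049168, -0.00262398,
       -0.00078308]), 'joint_efforts': array([ 4.85709636e-03, -3.75717008e+01, -2.96793705e+01, -4.45733676e-03,
       -1.04445629e-02, -1.66536387e-05]), 'tool_pos': array([0.47256624, 0.25681286, 0.18857007]), 'ee_rot': array([ 3.03051675, -0.81803962, -0.00596854]), 'ft_force': array([-0.05538486,  0.15596624, -3.4184063 ]), 'wrist_torque': array([-0.0082626 , -0.04600538, -0.03749882]), 'gripper_width': 0.27839426481309876}
```

View pics/c11.png

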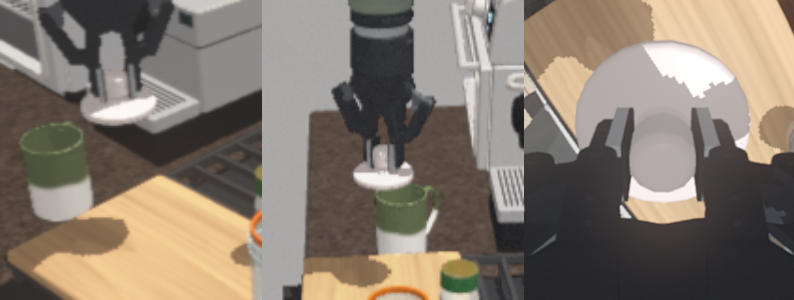

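```bash
python3 -m inch '[0,-3.0,0,0,255,0,-4.0,0,0,255,0,-4.0,0,0,255,0,-4.0,0,0,255,0,-4.0,0,0,255,0,-3,0,0,255,0,-1.9,0,0,255,0,0,0,0,255]'; python3 -m inch '[0,0,-1,0,255,0,0,-0.5,0,255,0,0,0,0,255]'
python3 - <<'E'
from h import *
snap('wrist','w13.png');a=snap('scene','e13.png');b=snap('side','s13.png');w=load('w13.png')[0]
cv2.imwrite('pics/c12.png',np.hstack([cv2.resize(a[150:290,255:375],(257,300)),cv2.resize(b[150:290,265:385],(257,300)),w[180:480,180:450]])[:,:,::-1])
E
```

```text
time_s: 12.45
tool_pos: [0.4729, 0.0163, 0.1888]
ee_rot: [3.03, -0.824, -0.006]
ft_force: [0.3, 0.6, -1.8]
gripper_width: 0.273
time_s: 12.75
tool_pos: [0.4726, 0.0196, 0.1736]
ee_rot: [3.033, -0.816, -0.007]
ft_force: [-0.2, 0.1, -2.3]
gripper_width: 0.279
```

View pics/c12.png

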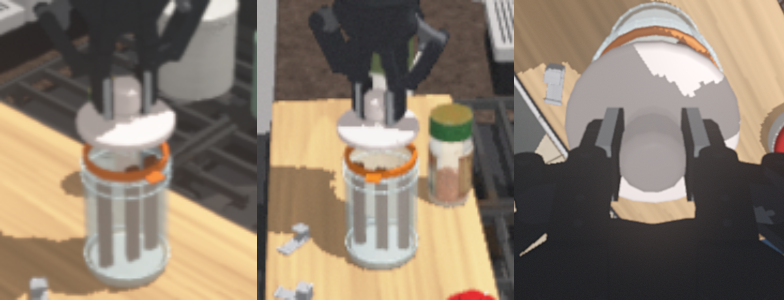

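```bash
cat > rel.py <<'E'
from h import *
import sys
def ext(m,lo=False):
    n,l,s,c=cv2.connectedComponentsWithStats(m);i=1+np.argmax(s[1:,4]);m=l==i
    ys,xs=np.nonzero(m);x0,x1=xs.min(),xs.max();return (x0,ys[xs==x0].mean()),(x1,ys[xs==x1].mean()),s[i]
def meas(e,s,zl,zr,boxes):
    rows=[];rhs=[]
    for fn,ob,lb in ((e,*boxes[0]),(s,*boxes[1])):
        im=load(fn)[0];hsv=cv2.cvtColor(im,cv2.COLOR_RGB2HSV).astype(int);h,S,V=hsv[...,0],hsv[...,1],hsv[...,2]
        def bx(m,b):
            k=np.zeros(m.shape,np.uint8);k[b[1]:b[3],b[0]:b[2]]=1;return m.astype(np.uint8)*k
        mo=ext(bx((h<16)&(S>140)&(V>130),ob));ml=ext(bx((S<45)&(V>165),lb))
        print(fn,'ring',mo,'lid',ml)
        a=np.array([(mo[0][0]+mo[1][0])/2,(mo[0][1]+mo[1][1])/2]);b=np.array([(ml[0][0]+ml[1][0])/2,(ml[0][1]+ml[1][1])/2])
        pr=onz(fn,*a,zr);plid=onz(fn,*b,zl);T=load(fn)[2];rt=T[:2,0]/np.linalg.norm(T[:2,0])
        print(' ring',pr.round(4),'lid',plid.round(4),'right-axis offset lid-ring',((plid-pr)[:2]@rt).round(4))
        rows.append(rt);rhs.append((plid-pr)[:2]@rt)
    print('lid-ring xy (m)',np.linalg.solve(np.array(rows),np.array(rhs)).round(4))
E
python3 - <<'E'
from rel import *
meas('e13.png','s13.png',.168,.134,[((285,212,340,240),(285,190,345,222)),((295,210,345,240),(295,190,345,219))])
E
```

```text
e13.png ring ((np.int64(294), np.float64(219.5)), (np.int64(333), np.float64(219.5)), array([294, 217,  40,  19, 204], dtype=int32)) lid ((np.int64(292), np.float64(206.5)), (np.int64(336), np.float64(205.0)), array([292, 190,  45,  32, 843], dtype=int32))
 ring [0.4781 0.0219 0.134 ] lid [0.4724 0.0149 0.168 ] right-axis offset lid-ring 0.0014
s13.png ring ((np.int64(306), np.float64(221.0)), (np.int64(339), np.float64(221.5)), array([306, 217,  34,  19, 157], dtype=int32)) lid ((np.int64(302), np.float64(209.5)), (np.int64(339), np.float64(209.0)), array([302, 190,  38,  29, 580], dtype=int32))
 ring [0.4762 0.0203 0.134 ] lid [0.4721 0.0119 0.168 ] right-axis offset lid-ring -0.0036
lid-ring xy (m) [-0.0039 -0.0054]
```

```bash
python3 -m inch '[0.2,0.25,0,0,255,0,0,-1,0,255,0,0,-0.7,0,255,0,0,0,0,255]'
python3 - <<'E'
from rel import *
snap('wrist','w14.png');a=snap('scene','e14.png');b=snap('side','s14.png');w=load('w14.png')[0]
cv2.imwrite('pics/c13.png',np.hstack([cv2.resize(a[180:260,275:355],(400,400),interpolation=cv2.INTER_CUBIC),cv2.resize(b[180:260,280:360],(400,400),interpolation=cv2.INTER_CUBIC)])[:,:,::-1])
meas('e14.png','s14.png',.150,.134,[((285,214,340,240),(285,190,345,228)),((295,214,345,240),(295,190,345,225))])
E
```

```text
time_s: 13.3
tool_pos: [0.4748, 0.0211, 0.157]
ee_rot: [3.033, -0.818, -0.006]
ft_force: [-0.6, 0.4, -2.0]
gripper_width: 0.278
e14.png ring ((np.int64(295), np.float64(225.0)), (np.int64(332), np.float64(224.0)), array([295, 224,  38,  12, 165], dtype=int32)) lid ((np.int64(292), np.float64(215.5)), (np.int64(336), np.float64(213.0)), array([292, 195,  45,  33, 845], dtype=int32))
 ring [0.4668 0.0114 0.134 ] lid [0.4731 0.0159 0.15  ] right-axis offset lid-ring 0.0009
s14.png ring ((np.int64(307), np.float64(225.0)), (np.int64(338), np.float64(224.5)), array([307, 223,  32,  13, 123], dtype=int32)) lid ((np.int64(304), np.float64(216.0)), (np.int64(340), np.float64(215.5)), array([304, 199,  37,  26, 546], dtype=int32))
 ring [0.4754 0.007  0.134 ] lid [0.4751 0.016  0.15  ] right-axis offset lid-ring -0.0007
lid-ring xy (m) [-0.0009 -0.002 ]
```

View pics/c13.png

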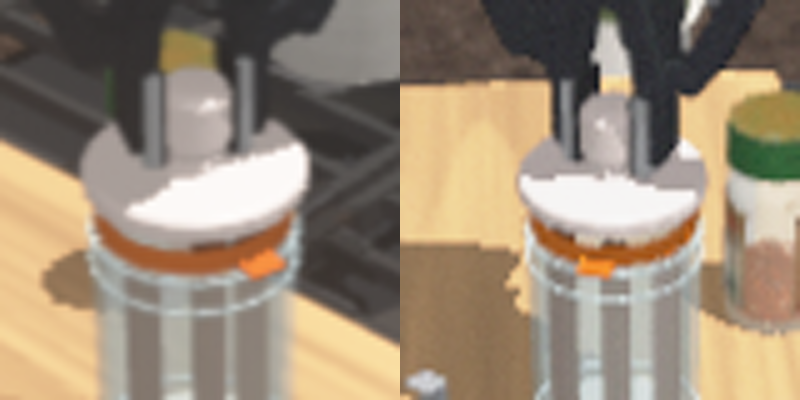

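View pics/w14.png

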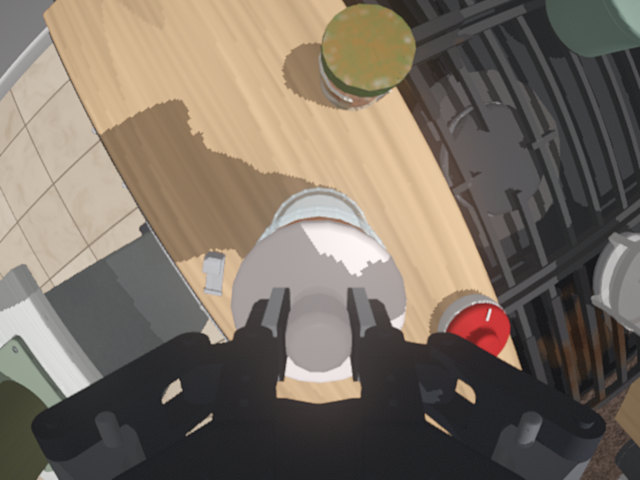

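Run:
```python
from h import *
a,K,T=load('w14.png')
cv2.imwrite('pics/c14.png',cv2.resize(a[170:400,220:420],None,fx=2.5,fy=2.5,interpolation=cv2.INTER_CUBIC)[:,:,::-1])
```

```text
(no output)
```

View pics/c14.png

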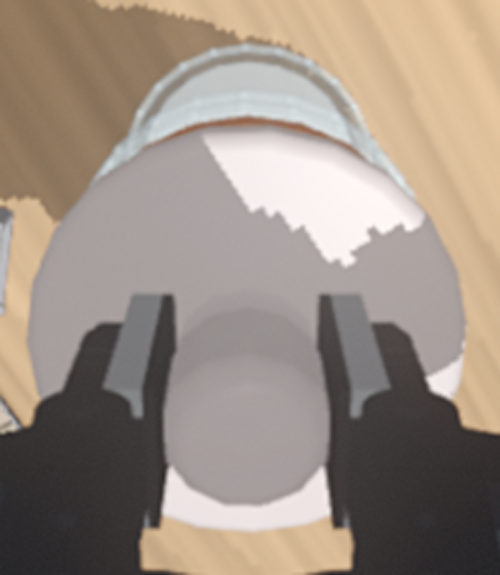

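Run:
```python
from h import *
o=manip.get_obs()
from scipy.spatial.transform import Rotation as R
M=R.from_rotvec(o['ee_rot']).as_matrix();yv=M[:,1]
f='w14.png'
a=onz(f,318,216.4,.138,True);b=onz(f,318,220.4,.146,True);c=onz(f,318,381.2,.155,True);d=onz(f,318,220.4,.155,True)
print(load(f)[2][:3,3],a,b,c)
cr=a+yv*.035;cl=b+yv*.039;print('ring c',cr,'lid c',cl,'from near',c-yv*.039,'diff along tool y (lid-ring)',(cl-cr)@yv, yv)
cl2=d+yv*.039;print('alt (top edge)',cl2,(cl2-cr)@yv)
```

```text
[0.50896962 0.07719535 0.29900942] [0.492902   0.05073952 0.138     ] [0.49283963 0.05057495 0.146     ] [ 0.45533577 -0.01392801  0.155     ]
ring c [0.47528682 0.02049543 0.13800423] lid c [0.47321129 0.01687439 0.14600471] from near [0.47496412 0.01977256 0.15499529] diff along tool y (lid-ring) 0.004174562550655129 [-5.03290909e-01 -8.64117032e-01  1.20786628e-04]
alt (top edge) [0.47416005 0.0184402  0.15500471] 0.0023451025766425193
```

```bash
python3 -m inch '[0.1,0.2,0,0,255,0,0,-0.3,0,255,0,0,0,0,255]';python3 -m inch '[0,0,-0.2,0,255,0,0,0,0,255]'; python3 -m inch '[0,0,-0.1,0,255,0,0,0,0,255]'
python3 - <<'E'
from h import *
print(manip.get_obs()['ft_force'],manip.get_obs()['wrist_torque'])
E
```

```text
time_s: 13.75
tool_pos: [0.4771, 0.023, 0.1556]
ee_rot: [3.033, -0.819, -0.001]
ft_force: [0.6, 0.5, -3.1]
gripper_width: 0.278
time_s: 13.95
tool_pos: [0.4771, 0.023, 0.1535]
ee_rot: [3.033, -0.819, -0.001]
ft_force: [0.5, -0.3, -2.7]
gripper_width: 0.277
time_s: 14.15
tool_pos: [0.4772, 0.0229, 0.1526]
ee_rot: [3.033, -0.819, -0.0]
ft_force: [0.5, 0.4, -2.2]
gripper_width: 0.277
[ 0.4972655   0.42362649 -2.16245483] [ 0.01547227 -0.00888997 -0.02190829]
```

```bash
for i in 1; do python3 -m inch '[0,0,-0.1,0,255,0,0,-0.1,0,255,0,0,0,0,255]'; done; python3 -m inch '[0,0,-0.1,0,255,0,0,0,0,255]'; python3 -m inch '[0,0,-0.1,0,255,0,0,0,0,255]'
python3 - <<'E'
from rel import *
snap('wrist','w15.png');a=snap('scene','e15.png');b=snap('side','s15.png');w=load('w15.png')[0]
cv2.imwrite('pics/c15.png',np.hstack([cv2.resize(a[180:260,275:355],(400,400),interpolation=cv2.INTER_CUBIC),cv2.resize(b[180:260,280:360],(400,400),interpolation=cv2.INTER_CUBIC)])[:,:,::-1])
E
```

```text
time_s: 14.45
tool_pos: [0.4771, 0.0229, 0.1506]
ee_rot: [3.033, -0.819, -0.001]
ft_force: [0.1, 0.1, -2.2]
gripper_width: 0.278
time_s: 14.65
tool_pos: [0.4772, 0.0229, 0.1497]
ee_rot: [3.033, -0.819, -0.0]
ft_force: [-0.8, -0.8, -3.0]
gripper_width: 0.274
time_s: 14.85
tool_pos: [0.4773, 0.0229, 0.1488]
ee_rot: [-3.033, 0.819, -0.0]
ft_force: [-0.3, 0.8, -2.6]
gripper_width: 0.28
```

View pics/c15.png

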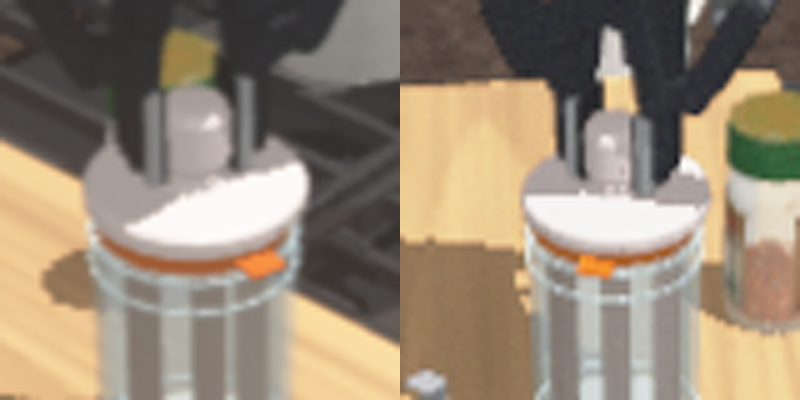

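```bash
for i in 1; do python3 -m inch '[0,0,-0.1,0,255,0,0,0,0,255]'; python3 -m inch '[0,0,-0.1,0,255,0,0,0,0,255]';  python3 -m inch '[0,0,-0.1,0,255,0,0,0,0,255]'; done
python3 - <<'E'
from h import *
for _ in range(2):
    snap('side','s16.png');print(manip.get_obs()['ft_force'],manip.get_obs()['tool_pos'])
E
```

```text
time_s: 15.2
tool_pos: [0.4774, 0.0229, 0.1481]
ee_rot: [-3.033, 0.819, -0.0]
ft_force: [-1.4, -0.6, 0.2]
gripper_width: 0.275
time_s: 15.4
tool_pos: [0.4775, 0.0229, 0.1473]
ee_rot: [-3.033, 0.819, -0.001]
ft_force: [-1.1, 0.5, 4.2]
gripper_width: 0.277
time_s: 15.6
tool_pos: [0.4776, 0.0229, 0.1466]
ee_rot: [-3.033, 0.819, -0.001]
ft_force: [-3.2, 0.1, 6.1]
gripper_width: 0.277
[-2.88706344  0.28081504  5.19573343] [0.47754153 0.02292482 0.14660531]
[-3.74454415  0.84808609  6.07293639] [0.47753816 0.02291913 0.14661954]
```

```bash
python3 -m inch '[-0.05,0,0,0,255,0,0,0,0,255]'; python3 -m inch '[-0.05,0,0,0,255,0,0,0,0,255,0,0,0,0,255]'; python3 -m inch '[-0.02,0,-0.1,0,255,0,0,0,0,255,0,0,0,0,255]'
```

```text
time_s: 15.9
tool_pos: [0.4775, 0.0229, 0.1468]
ee_rot: [-3.033, 0.819, -0.003]
ft_force: [-1.2, 0.7, 5.7]
gripper_width: 0.274
time_s: 16.2
tool_pos: [0.4774, 0.0229, 0.1469]
ee_rot: [-3.032, 0.819, -0.004]
ft_force: [-0.5, 0.7, 5.4]
gripper_width: 0.277
time_s: 16.5
tool_pos: [0.4774, 0.0229, 0.1463]
ee_rot: [-3.032, 0.819, -0.005]
ft_force: [-1.1, 1.1, 7.6]
gripper_width: 0.279
```

```bash
python3 -m inch '[-0.03,0.02,-0.1,0,255,0,0,0,0,255,0,0,0,0,255]'; python3 -m inch '[-0.03,0,-0.1,0,255,0,0,0,0,255,0,0,0,0,255]';python3 - <<'E'
from rel import *
w=snap('wrist','w17.png');a=snap('scene','e17.png');b=snap('side','s17.png')
cv2.imwrite('pics/c16.png',np.hstack([cv2.resize(a[180:280,275:355],(320,400),interpolation=cv2.INTER_CUBIC),cv2.resize(b[180:280,280:360],(320,400),interpolation=cv2.INTER_CUBIC)])[:,:,::-1])
print(manip.get_obs()['ft_force'],manip.get_obs()['wrist_torque'])
E
```

```text
time_s: 16.8
tool_pos: [0.4774, 0.0229, 0.1458]
ee_rot: [-3.033, 0.819, -0.006]
ft_force: [-2.3, -0.1, 9.2]
gripper_width: 0.275
time_s: 17.1
tool_pos: [0.4775, 0.0229, 0.1453]
ee_rot: [-3.032, 0.818, -0.007]
ft_force: [-2.2, 0.5, 11.7]
gripper_width: 0.277
[-2.73714173  0.70352413 11.67106412] [ 0.0997303   0.58923154 -0.01323172]
```

View pics/c16.png

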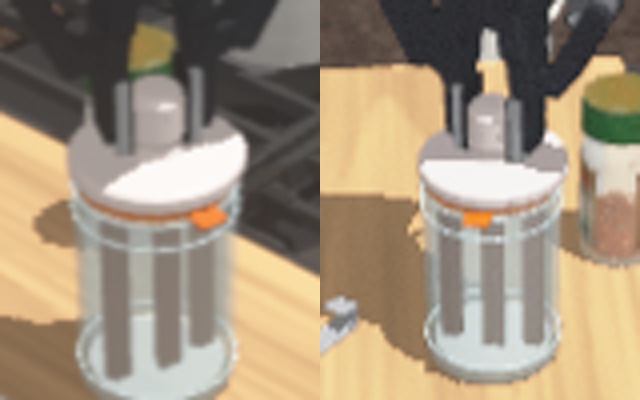

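```bash
python3 -m inch '[-0.07,0,0,0,255,0,0,0,0,255,0,0,0,0,255]'; python3 -m inch '[-0.05,0,-0.09,0,255,0,0,0,0,255,0,0,0,0,255]'
python3 - <<'E'
from h import *
L=[]
for i in range(4): snap('side','s18.png'); o=manip.get_obs(); L.append(np.r_[o['ft_force'],o['wrist_torque'],o['tool_pos']])
print(np.array(L).round(3))
E
```

```text
time_s: 17.55
tool_pos: [0.4774, 0.0229, 0.1455]
ee_rot: [-3.032, 0.818, -0.01]
ft_force: [-1.7, 0.1, 10.9]
gripper_width: 0.278
time_s: 17.85
tool_pos: [0.4774, 0.0229, 0.1451]
ee_rot: [-3.032, 0.818, -0.011]
ft_force: [-0.9, 0.2, 12.4]
gripper_width: 0.277
[[-3.2300e-01  6.0800e-01  1.2291e+01  1.7500e-01  3.4200e-01  1.2000e-02
   4.7700e-01  2.3000e-02  1.4500e-01]
 [-1.2890e+00  1.2550e+00  1.2318e+01  1.6600e-01  3.6300e-01  2.2000e-02
   4.7700e-01  2.3000e-02  1.4500e-01]
 [-7.4600e-01  6.3700e-01  1.2069e+01  1.7600e-01  3.2100e-01  1.8000e-02
   4.7700e-01  2.3000e-02  1.4500e-01]
 [-5.5600e-01  7.2600e-01  1.2845e+01  1.2400e-01  2.8700e-01 -2.4000e-02
   4.7700e-01  2.3000e-02  1.4500e-01]]
```

```bash
python3 -m inch '[-0.03,0,-0.07,0,255,0,0,0,0,255,0,0,0,0,255,0,0,0,0,255]'
python3 - <<'E'
from h import *
L=[]
for n in ('scene','side','wrist')*2: snap(n,n+'19.png'); o=manip.get_obs(); L.append(np.r_[o['ft_force'],o['wrist_torque'],o['tool_pos']])
print(np.array(L).round(3),np.mean(L,0).round(3))
a=load('scene19.png')[0];b=load('side19.png')[0]
cv2.imwrite('pics/c17.png',np.hstack([cv2.resize(a[170:370,200:460],(520,400)),cv2.resize(b[180:280,280:350],(280,400))])[:,:,::-1])
E
```

```text
time_s: 18.45
tool_pos: [0.4774, 0.0229, 0.1447]
ee_rot: [-3.031, 0.818, -0.012]
ft_force: [-0.5, 1.0, 13.8]
gripper_width: 0.274
[[-1.0770e+00  8.1800e-01  1.3879e+01  1.9800e-01  3.7500e-01 -1.9000e-02
   4.7700e-01  2.3000e-02  1.4500e-01]
 [-1.1160e+00  1.1560e+00  1.3454e+01  2.2100e-01  3.4900e-01 -5.0000e-03
   4.7700e-01  2.3000e-02  1.4500e-01]
 [ 3.4600e-01  1.8290e+00  1.4739e+01  1.3800e-01  3.4800e-01  2.4000e-02
   4.7700e-01  2.3000e-02  1.4500e-01]
 [-2.7200e-01 -2.8400e-01  1.4526e+01  1.8000e-01  3.6500e-01 -2.6000e-02
   4.7700e-01  2.3000e-02  1.4500e-01]
 [-3.7100e-01  1.2130e+00  1.3911e+01  1.8700e-01  3.5800e-01  1.0000e-03
   4.7700e-01  2.3000e-02  1.4500e-01]
 [-1.3600e-01  4.9900e-01  1.4072e+01  1.7000e-01  3.2300e-01 -4.0000e-03
   4.7700e-01  2.3000e-02  1.4500e-01]] [-4.3800e-01  8.7200e-01  1.4097e+01  1.8200e-01  3.5300e-01 -5.0000e-03
  4.7700e-01  2.3000e-02  1.4500e-01]
```

View pics/c17.png

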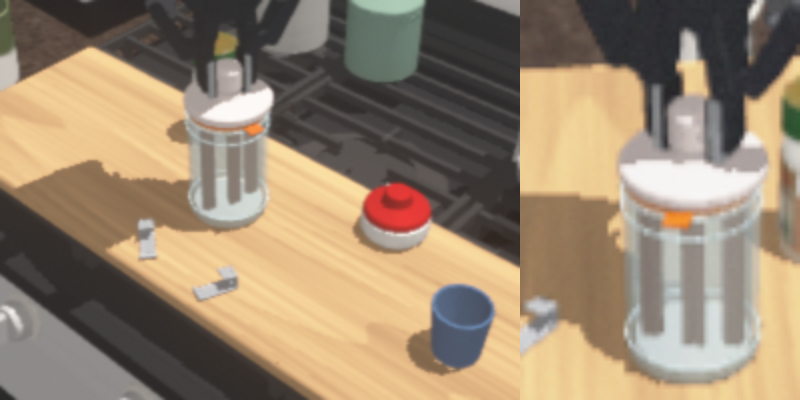

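Run:
```python
from h import *
manip.close_job()
```

```text
the job is handed in; nothing more can be done
```

The third cinnamon stick is in the jar with the other two. The lid sits on the orange ring and the arm is still gripping the knob and pressing down. I handed the job in at about 18.8 s.

**Stick:** it was leaning in the cup, so I pushed it upright between the fingers, lifted it out and let it drop about 30 mm into the jar. In the last pictures three sticks stand inside, all below the ring.

**Push:** the last six force readings averaged 14.1 N (13.5 to 14.7 N). The highest reading while pressing was 14.7 N. The sideways force was about 1 N after I corrected a pull of about 3 N in x that built up when the lid touched the ring. The tool sank about 3.7 mm from first contact, which agrees with this push plus the lid's weight.

**Fit:** in the pictures from the scene and side cameras the lid was centred on the jar just before contact and sat level when pressed. A small residual moment (about 0.2 to 0.35 N m) and a tool tilt of about 0.4° remained.

**Other things:** the clips and the timer are visible where they were, and so is the part of the spice jar that can be seen. I never touched any of them.

**Disagreements:**
- The wrist camera put the ring and the lid 3 to 6 mm away from where the scene and side cameras did. I therefore aligned the lid by comparing it with the ring in each view.
- The gripper read about 23.5 mm on the 26 mm knob, but the lid did not slip.

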